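Set the stand leg to its length mark and cam it shut, still holding it

TASK

The telescopic stand leg in the vise is too short and slides back in by itself: draw its rubber foot out until the brass index screw in the slot is level with the black marker clip on the outer tube, hold it there, and while you hold it squeeze the cam lever fully home alongside the leg. Do not shut the lever while the leg is off its mark, leave the clip where it is and the other things on the bench alone. Do not let go: finish with the hand still gripping the leg and the lever squeezed home.

Things in the scene. Friction and masses are not known exactly. Their poses are not given: they have to be found in the camera images.
- vise: Grey bench vise, fixed, on a round base (diameter 124 mm), holding the leg's aluminium outer tube (diameter 28 mm). Origin: centre of the base's underside. The leg axis lies in the vise's own x-z plane and rises towards its +x at 0.50 rad above level; y is left when looking up the leg. Base, jaws and screw stay under 115 mm high and within 130 mm to the sides.
- mouth (a point): Centre of the mouth of the outer tube, on the leg axis, 169 mm above the bench. Axes as the vise. The last 28 mm of the tube before it carries the clamp collar (diameter 35 mm), with ears and skewer up to 32 mm above the leg axis.
- leg: Sliding inner leg: steel tube, diameter 22 mm, with a round rubber foot (diameter 40, 22 mm long) on its end; about 0.3 kg. Slides only along the leg axis, travel 58 mm; slides back in by its own weight (1 to 1.5 N) unless held or clamped. Origin on the axis, at mouth when fully in (the start). Axes: x up the leg (drawn out), y left, z square to the leg, upward.
- foot (a point): Centre, on the leg axis, of the foot's flat shoulder facing the mouth (radius 20 mm against the tube's 11 mm: fingers astride the tube can push the foot outward by it). 58 mm from mouth at the start, 84 to 96 mm when the leg is at its mark. Axes as leg.
- index (a point): The brass index screw of the leg (head 10 mm wide), standing in the slot in the top of the outer tube; it moves with the leg. Point on the screw 15 mm above the leg axis (z of leg). At the start 26 to 38 mm short of the clip.
- clip_mark (a point): Middle of the gap between the two upturned ends of the black plastic marker clip (8 mm wide) round the outer tube, 15 mm above the leg axis; the screw is level with the clip when index and clip_mark coincide. The clip sits tight on the tube, at a different place each time.
- lever (a joint): Angle of the steel cam lever, rad: 0 fully home alongside the leg; at the start open by 0.28 to 0.36, standing out to the left; stop at 0.40. Pivot 13 mm back from mouth along the leg and 24 mm left of the axis, turning about leg's z. It stays where left; about 3 N at the tip moves it, more over the last 0.19 rad, where the cam begins to clamp the leg.
- lever_tip (a point): Tip of the lever's flat paddle, mid thickness, 96 mm from the pivot. With the lever home the paddle (6 mm thick, 18 mm high: 7 mm below to 11 mm above the leg axis) runs from 27 to 83 mm beyond mouth, its outer face 18.5 mm left of the leg axis, its inner face 1.5 mm off the tube.
- reflector: Orange rear reflector lying on its back, diameter 61 mm, 20 mm high. Origin: underside. Leave alone.
- grip: Grey silicone handlebar grip lying on its wing, 130 mm long, diameter 38 mm. Origin: underside. Leave alone.
- pedal_wrench: Steel pedal wrench lying crosswise, 293 mm long, 10 mm thick. Origin: underside. Leave alone.
- bottle_cage: Blue aluminium bottle cage lying on its back, 135 mm long, 74 mm high. Origin: underside. Leave alone.
- spare_foot: Spare black rubber foot standing on the bench, diameter 40 mm, 22 mm high; not part of this job. Origin: underside. Leave alone.
- grease_tub: Tub of grease, diameter 68 mm, 62 mm high. Origin: underside. Leave alone.
- chainring: Small sprocket cluster lying flat, diameter 92 mm, 16 mm high. Origin: underside. Leave alone.

How it is judged:
On the way, in this order (a step that is already met when the one before it is completed fails the run):
1. the leg is drawn out and held by the fingers with the index screw level with the clip (within 5 mm), the lever still open (distance between index and clip_mark below 0.005 m and contact force between the fingers and leg above 0.3 N and value of joint lever above 0.13 rad), for 0.2 s.
2. the lever is home with the leg still held at its mark (distance between index and clip_mark below 0.005 m and contact force between the fingers and leg above 2 N and value of joint lever below 0.05 rad), for 0.2 s.
At the end, for the whole second after the job is handed in: The index screw is within 5 mm of the clip, the lever is within 0.05 rad of fully home, and the fingers still grip the leg (more than 2 N on it), all at rest (all of step 2 and linear speed of leg below 0.01 m/s); the arm keeps its last pose, push and grip.
It fails at once if the lever is shut while the leg is off its mark (value of joint lever below 0.1 rad and distance between index and clip_mark above 0.008 m).
It fails at once if the marker clip is shifted on the tube (distance of clip_mark from where it was at the start of the episode above 0.003 m).
It fails at once if another thing on the bench is pushed away (distance of any of reflector, grip, pedal_wrench, bottle_cage, spare_foot, grease_tub, chainring from where it was at the start of the episode above 0.02 m).
It also fails if it takes over 42 s, if anything falls off the work surface, if the arm or the gripper's body presses on something with over 40 N, if the wrist force passes 120 N, or if a joint passes its speed limit or range.

ROBOT

A 6-joint arm with a two-finger parallel gripper is mounted at the origin on the work surface. World frame = base frame: x ahead of the robot, y to its left, z up, the work surface at z = 0. Lengths are in m, angles in rad, forces in N, time in s.
With the tool pointing down it reaches from about 0.35 to 0.925 m from the base axis. Payload 6.4 kg.
Tool frame: the origin (TCP) lies midway between the tips of the shut fingers; the grasp point (between the pads) lies 19 mm behind it; z points along the fingers, y is the line along which they close (so a half turn about z gives the same grasp; the last joint's range is limited). The gripper opens to 94 mm and grips with 3 to 60 N. Pads are 16 mm wide; open, the fingers measure 119 mm over their backs; the gripper's body (75 mm by 177 mm) begins 78 mm behind the grasp point.
Start: joints at [1.127, 0.245, 1.558, -0, 1.339, -0.174], TCP at [0.173, 0.626, 0.181] pointing down, gripper open.
Joint ranges: [-3.13, 3.13], [-1.02, 2.26], [0.13, 2.54], [-0.95, 4.09], [0.21, 2.88], [-2.74, 2.74]. Speed limits (rad/s): [2.57, 2.57, 3.14, 3.14, 3.14, 3.14].

INTERFACE

Orientations are given as a rotation vector (axis times angle).
In Python, from workcell import env gives the robot as it stands.
- The arm moves only by the tool arm_command, never from a script. Its argument "rows" is a list of rows, each a list of 3 entries, a list of its own where there are three numbers: the shift along the tool's x, y, z scaled (see below), then the turn, a rotation vector about the tool's x, y, z scaled (see below), then the opening, from -1 (shut) to 1 (fully open). In form: [[[dx, dy, dz], [ax, ay, az], jaw], ...]. A call has 1 to 5 rows; each row is the pose to reach, as a shift and turn from the pose commanded when the call began, along the tool's axes at that moment; what a row does not reach only later rows make up. The controller multiplies each number of a shift by 50 cm and each number of a turn by 30 degrees. A row lasts 1/8 s, in which the tool goes at most 62.5 mm and 10.7 degrees, less where a joint would pass 70% of its speed; a pose out of reach is approached as far as the arm can. A call with a number of a shift or a turn outside -1 to 1 is refused whole. A call with a gripper value outside its range is refused whole. The fingers move at their own pace and stop on an object; the grip force is fixed at half the most. Time passes only in rows, so rows that repeat a pose let the fingers close. It gives the time, the measured TCP pose, the force, the opening and the grip force at its end, in the units of the state.
- env.read_state(): the state, without advancing time (a new reading comes with each control period).
- env.snapshot(name): name is "side" or "top"; returns a dict with "frame" (480x640x3 uint8, red, green, blue), "K" (3x3 intrinsics, pixels), "pose" (4x4, takes a point from camera to world coordinates). Camera axes: x right, y up, looking along -z (the intrinsics and any distortion apply to the point x, -y, -z); pixel columns grow to the right and rows downward; lengths in m; the calibration is good to about 2 mm. A picture is of the moment at which its call begins. There is no depth.
- env.close_job(): hands the job in; it is judged then, once.
The state is a dict: "clock": time; "q": joint angles; "joint_velocities": joint speeds; "effort": joint torques, N m; "eef_pos": TCP position; "eef_rot": TCP orientation; "contact_force": force on the tool from outside, world axes, zero at the start; "ft_torque": the same for the moment, N m; "finger_gap": finger opening in m; "grasp_force": force on a finger pad.
Only numpy, scipy, OpenCV 4.12 (cv2) and the standard library are available. Lean on these libraries where they do the work, as an engineer would, in place of code of your own. Each camera call takes 0.05 s, during which the arm holds its last target. There are 200 camera calls.

## Working session

There is one attempt and no reset: what is moved stays moved. The work goes in short steps, Python scripts to look and compute and a tool call to move; the robot and the scene stay as the last step left them, time stands still between calls to the robot, and variables do not carry over. Pictures are saved under pics/ and viewed, at most 10 in all, crops included, and the job is handed in when it is done.

Besides the shell and the picture viewer there is one more tool, called after "Request:" as name(argument=value, ...), one argument or row to a line, values as JSON. arm_command: Moves the arm, as the interface text tells. Shifts and turns lie within -1 to 1; 1 stands for 50 cm of shift or 30 degrees of turn. Its arguments: {"type":"object","properties":{"rows":{"type":"array"}},"required":["rows"]}

```bash
mkdir -p pics; ls
python3 - <<'E'
from workcell import env
import cv2,numpy as np
s=env.read_state();print({k:np.round(v,3) for k,v in s.items()})
for n in("side","top"):
    d=env.snapshot(n);cv2.imwrite(f"pics/{n}0.png",d["frame"][:,:,::-1]);print(n,d["K"].round(1).tolist(),d["pose"].round(4).tolist(),[k for k in d])
E
```

```text
pics
{'clock': np.float64(0.0), 'q': array([ 1.127,  0.246,  1.559, -0.   ,  1.339, -0.174]), 'joint_velocities': array([-0.002, -0.001,  0.   , -0.001, -0.001, -0.001]), 'effort': array([-0.0000e+00, -4.1584e+01, -3.1460e+01,  6.8000e-02,  3.3000e-02,
       -0.0000e+00]), 'eef_pos': array([0.173, 0.626, 0.18 ]), 'eef_rot': array([-4.220e-01, -3.112e+00,  3.000e-03]), 'contact_force': array([-0.419, -0.158,  0.208]), 'ft_torque': array([-0.031, -0.033, -0.06 ]), 'grasp_force': np.float64(0.0), 'finger_gap': np.float64(0.094)}
side [[471.8, 0.0, 324.0], [0.0, 471.8, 233.8], [0.0, 0.0, 1.0]] [[-0.9945, 0.071, -0.0774, 0.5015], [-0.103, -0.5145, 0.8513, 0.8694], [0.0206, 0.8546, 0.5189, 0.669], [0.0, 0.0, 0.0, 1.0]] ['frame', 'K', 'pose']
top [[521.5, 0.0, 317.5], [0.0, 521.5, 246.1], [0.0, 0.0, 1.0]] [[-0.0013, 0.9869, -0.1614, 0.3538], [-1.0, -0.0018, -0.0029, 0.0179], [-0.0031, 0.1614, 0.9869, 1.5207], [0.0, 0.0, 0.0, 1.0]] ['frame', 'K', 'pose']
```

View pics/side0.png

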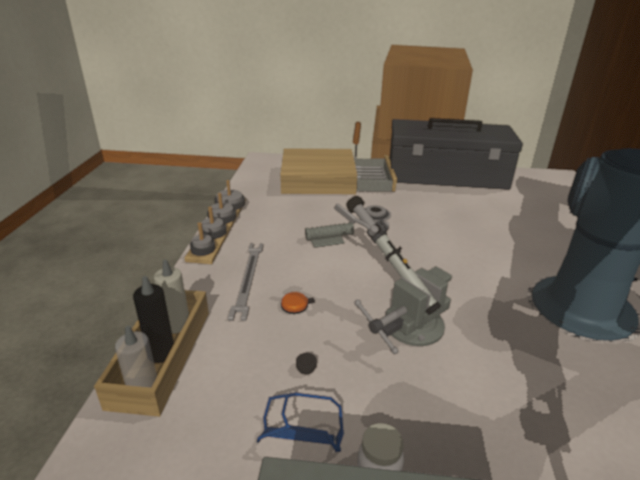

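View pics/top0.png

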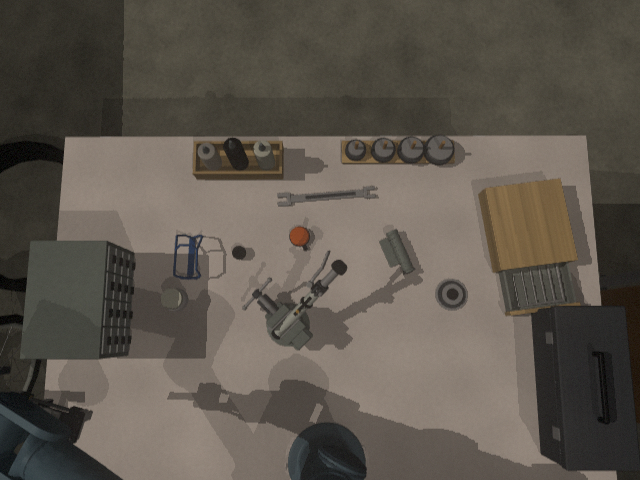

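Side view: the leg runs from the vise (about 415,310) up to the black foot (355,203), with the clip near (398,252). Top view: vise base near (288,330), foot at (339,267), lever out to the left (325,260). I'll zoom into both.

Run:
```python
import cv2,numpy as np
a=cv2.imread("pics/side0.png")[190:320,335:465];b=cv2.imread("pics/top0.png")[245:345,255:355]
f=lambda i:cv2.resize(i,(400,400),interpolation=cv2.INTER_CUBIC)
cv2.imwrite("pics/crop0.png",np.hstack([f(a),f(b)]))
```

```text
(no output)
```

View pics/crop0.png

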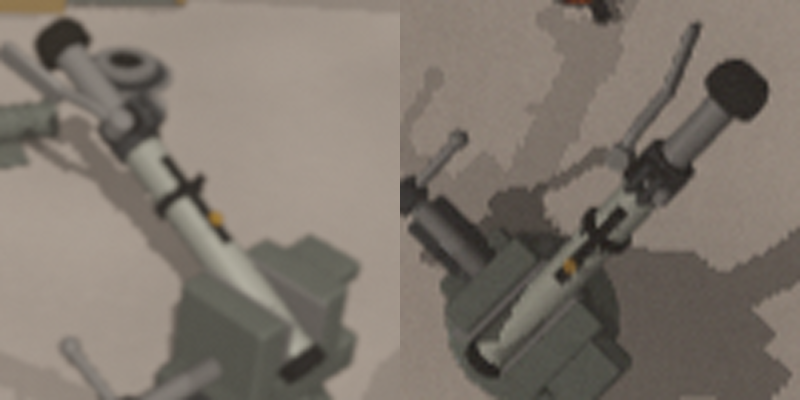

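Crop: brass screw at side px (405.2,260.9) and top px (297.5,311.8); clip gap about (396,251.8) and (306.2,302.3); foot centre about (355,204) and (339,267.5); lever tip (337.6,205.6) and (329.2,251.8). Now fitting the leg geometry to these points.

```bash
cat > h.py <<'E'
import cv2,numpy as np
from scipy.optimize import least_squares
from scipy.spatial.transform import Rotation as R
CAM={'side':([471.8,324.0,233.8],np.array([[-0.9945,0.071,-0.0774,0.5015],[-0.103,-0.5145,0.8513,0.8694],[0.0206,0.8546,0.5189,0.669]])),
'top':([521.5,317.5,246.1],np.array([[-0.0013,0.9869,-0.1614,0.3538],[-1.0,-0.0018,-0.0029,0.0179],[-0.0031,0.1614,0.9869,1.5207]]))}
def proj(p,c):
    (f,cx,cy),T=CAM[c]; q=T[:,:3].T@(p-T[:,3]); return np.array([cx+f*q[0]/-q[2],cy-f*q[1]/-q[2]])
def axes(psi):
    c,s=np.cos(.5),np.sin(.5);u=np.array([c*np.cos(psi),c*np.sin(psi),s]);v=np.array([-np.sin(psi),np.cos(psi),0]);return u,v,np.cross(u,v)
def brass(fr):
    h=cv2.cvtColor(fr,cv2.COLOR_RGB2HSV);return cv2.inRange(h,(12,120,90),(30,255,255))
def blob(m,near,r=8):
    k=np.zeros_like(m);cv2.circle(k,(int(near[0]),int(near[1])),r,255,-1);ys,xs=np.nonzero(m&k);return (xs.mean(),ys.mean(),len(xs)) if len(xs) else None
E
python3 - <<'E'
from h import *
fr={n:cv2.imread(f"pics/{n}0.png")[:,:,::-1].copy() for n in CAM}
b={n:blob(brass(fr[n]),p) for n,p in(('side',(405,261)),('top',(297,312)))};print(b)
dark=lambda f:cv2.inRange(f,(0,0,0),(62,62,62))
ft={n:blob(dark(fr[n]),p,10) for n,p in(('side',(355,203)),('top',(339,267)))};print(ft)
obs={'side':dict(i=b['side'][:2],c=(396,251.8),f=ft['side'][:2],l=(337.6,205.6)),'top':dict(i=b['top'][:2],c=(306.2,302.3),f=ft['top'][:2],l=(329.2,251.8))}
def pts(x):
    m=np.array([x[0],x[1],.169]);u,v,w=axes(x[2]);L=x[5]
    rel=np.array([96*np.cos(L)+8.5*np.sin(L),96*np.sin(L)-8.5*np.cos(L)])*1e-3
    return dict(i=m+u*x[3]+w*.015,c=m+u*x[4]+w*.015,f=m+u*.069,l=m+u*(-.013+rel[0])+v*(.024+rel[1])+w*.002)
def res(x):
    P=pts(x);return np.concatenate([proj(P[k],n)-obs[n][k] for n in obs for k in P])
s=least_squares(res,[.3,0,-.7,-.09,-.06,.3],loss='soft_l1');print(s.x.round(4),'d',s.x[4]-s.x[3]);print(res(s.x).reshape(2,4,2).round(1).tolist())
u,v,w=axes(s.x[2]);print(u,v,w)
m=np.array([s.x[0],s.x[1],.169]);print('mouth',m)
np.save('fit.npy',s.x)
E
```

```text
{'side': (np.float64(404.53333333333336), np.float64(260.6666666666667), 15), 'top': (np.float64(297.0), np.float64(311.2857142857143), 7)}
{'side': (np.float64(353.744), np.float64(202.824), 125), 'top': (np.float64(338.96794871794873), np.float64(266.85897435897436), 156)}
[ 0.4747  0.0107 -0.7789 -0.0972 -0.0668  0.2851] d 0.030409262772555845
[[[0.7, 0.1], [0.2, -2.9], [1.5, 0.2], [-0.4, -1.9]], [[0.2, -1.0], [-2.0, 0.4], [-0.4, -0.8], [0.1, -0.6]]]
[ 0.62456961 -0.61649327  0.47942554] [0.70249034 0.71169328 0.        ] [-0.34120393  0.33679181  0.87758256]
mouth [0.47471893 0.01067414 0.169     ]
```

```bash
cat >> h.py <<'E'
def to(env,a,c,b,frac=1,yaw=0):
    x=np.load('fit.npy');u,v,w=axes(x[2]);m=np.array([x[0],x[1],.169])
    s=env.read_state();Rc=R.from_rotvec(s['eef_rot']);Rt=R.from_matrix(np.c_[-u,v,-w])*R.from_rotvec([0,0,yaw])
    p=m+u*a+v*c+w*b;cur=s['eef_pos']-m
    sh=Rc.inv().apply(p-s['eef_pos'])/.5;tn=(Rc.inv()*Rt).as_rotvec()/np.radians(30)
    print('t',round(float(s['clock']),2),'now a,c,b mm',(np.array([u@cur,v@cur,w@cur])*1e3).round(1),'F leg axes',np.array([u@s['contact_force'],v@s['contact_force'],w@s['contact_force']]).round(1),'gap',round(float(s['finger_gap'])*1e3,1),'grip',round(float(s['grasp_force']),1),'q',s['q'].round(2))
    print('shift',sh.round(4),'turn',tn.round(3))
E
python3 -c "
from h import *;from workcell import env
to(env,.044,.03,.15)"
```

```text
t 0.1 now a,c,b mm [-562.3  225.9  320.2] F leg axes [-0.3 -0.4 -0.2] gap 94.0 grip 0.0 q [ 1.13  0.25  1.56 -0.    1.34 -0.17]
shift [-0.8806 -0.9409 -0.2812] turn [ 0.24  -0.934  0.953]
```

Request:
arm_command(
  rows=[
    [[-0.08, -0.08, -0.06], [0.02, -0.1, 0.1], 1],
    [[-0.17, -0.18, -0.12], [0.05, -0.2, 0.2], 1],
    [[-0.25, -0.26, -0.18], [0.08, -0.3, 0.3], 1],
    [[-0.33, -0.35, -0.23], [0.1, -0.4, 0.4], 1],
    [[-0.41, -0.44, -0.27], [0.12, -0.5, 0.5], 1],
  ],
)

```text
clock: 0.72
eef_pos: [0.3054, 0.3732, 0.3114]
eef_rot: [0.762, 2.784, -0.141]
contact_force: [0.5, -0.2, -0.2]
finger_gap: 0.0941
grasp_force: 0.0
```

```bash
python3 -c "
from h import *;from workcell import env
to(env,.044,.03,.15)"
```

```text
t 0.72 now a,c,b mm [-261.   139.   304.8] F leg axes [ 0.3  0.2 -0.4] gap 94.1 grip 0.0 q [ 0.82 -0.23  1.82 -0.27  1.52 -0.21]
shift [-0.5929 -0.3751  0.1525] turn [ 0.125 -0.433  0.446]
```

Request:
arm_command(
  rows=[
    [[-0.1, -0.06, 0.0], [0.02, -0.08, 0.08], 1],
    [[-0.2, -0.13, 0.02], [0.05, -0.17, 0.17], 1],
    [[-0.3, -0.19, 0.05], [0.08, -0.26, 0.26], 1],
    [[-0.4, -0.25, 0.08], [0.1, -0.34, 0.35], 1],
    [[-0.5, -0.31, 0.12], [0.12, -0.43, 0.44], 1],
  ],
)

```text
clock: 1.35
eef_pos: [0.4471, 0.1087, 0.3231]
eef_rot: [1.008, 2.47, -0.255]
contact_force: [0.8, 0.5, -0.9]
finger_gap: 0.0941
grasp_force: 0.0
```

```bash
python3 -c "
from h import *;from workcell import env
to(env,.044,.03,.15)"
```

```text
t 1.35 now a,c,b mm [ -3.8  50.4 177.7] F leg axes [-0.3  0.9 -0.9] gap 94.1 grip 0.0 q [ 0.27 -0.45  2.01 -0.44  1.33 -0.48]
shift [-0.0955 -0.0413  0.0551] turn [ 0.006 -0.003  0.006]
```

Request:
arm_command(
  rows=[
    [[-0.09, -0.04, 0.05], [0, 0, 0], 1],
    [[-0.09, -0.04, 0.14], [0, 0, 0], 1],
    [[-0.09, -0.04, 0.22], [0, 0, 0], 1],
    [[-0.09, -0.04, 0.22], [0, 0, 0], 1],
  ],
)

```text
clock: 1.85
eef_pos: [0.4964, 0.0309, 0.2439]
eef_rot: [1.011, 2.478, -0.26]
contact_force: [-0.7, 0.5, -1.0]
finger_gap: 0.0941
grasp_force: 0.0
```

Run:
```python
from h import *;from workcell import env
to(env,.044,.03,-.017)
A=[]
for n,(x,y) in (('side',(315,160)),('top',(260,235))):
    f=env.snapshot(n)["frame"][y:y+130 if n=='side' else y+100,x:x+130 if n=='side' else x+100,::-1];A.append(cv2.resize(f,(400,400),interpolation=cv2.INTER_CUBIC))
cv2.imwrite("pics/crop1.png",np.hstack(A))
```

```text
t 1.85 now a,c,b mm [37.  29.6 65.1] F leg axes [-1.3 -0.1 -0.5] gap 94.1 grip 0.0 q [ 0.05 -0.37  2.09 -0.4   1.1  -0.62]
shift [-0.0155  0.0012  0.1641] turn [-0.006 -0.016  0.01 ]
```

View pics/crop1.png

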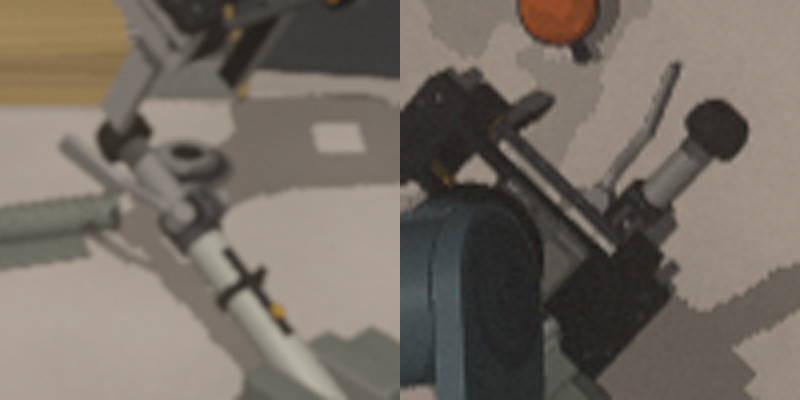

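The side crop shows the clip gap at about px (396,251.5), the screw at (405.7,260.7), and the fingers above the tube between collar and foot. The wrist hides the screw in the top view, so the side view has to do. Descending astride the tube.

Request:
arm_command(
  rows=[
    [[-0.01, 0.0, 0.05], [0, -0.01, 0.01], 1],
    [[-0.01, 0.0, 0.1], [0, -0.01, 0.01], 1],
    [[-0.01, 0.0, 0.15], [0, -0.01, 0.01], 1],
    [[-0.01, 0.0, 0.16], [0, -0.01, 0.01], 1],
    [[-0.01, 0.0, 0.16], [0, -0.01, 0.01], 1],
  ],
)

```text
clock: 2.58
eef_pos: [0.5294, 0.0027, 0.1814]
eef_rot: [1.01, 2.464, -0.255]
contact_force: [-0.2, -1.0, 0.2]
finger_gap: 0.094
grasp_force: 0.0
```

Run:
```python
from h import *;from workcell import env
to(env,.044,.034,-.017)
```

```text
t 2.58 now a,c,b mm [ 45.   32.7 -10.5] F leg axes [ 0.6 -0.9 -0.1] gap 94.0 grip 0.0 q [-0.02 -0.24  2.12 -0.42  0.93 -0.61]
shift [0.002  0.0025 0.013 ] turn [ 0.008  0.006 -0.001]
```

Request:
arm_command(
  rows=[
    [[-0.012, 0.0, 0.01], [0, 0, 0], 1],
    [[-0.024, 0.0, 0.01], [0, 0, 0], 1],
    [[-0.036, 0.0, 0.01], [0, 0, 0], 1],
    [[-0.048, 0.0, 0.01], [0, 0, 0], 1],
    [[-0.05, 0.0, 0.01], [0, 0, 0], 1],
  ],
)

```text
clock: 3.2
eef_pos: [0.5464, -0.0153, 0.1878]
eef_rot: [1.012, 2.465, -0.256]
contact_force: [-2.3, 1.6, 1.3]
finger_gap: 0.0937
grasp_force: 1.5
```

Run:
```python
from h import *;from workcell import env
to(env,.080,.034,-.017)
f=env.snapshot('side')["frame"];print(blob(brass(f),(400,257),10))
cv2.imwrite("pics/s2.png",cv2.resize(f[165:275,325:435,::-1],(600,600),interpolation=cv2.INTER_CUBIC))
```

```text
t 3.2 now a,c,b mm [ 69.8  31.9 -16.7] F leg axes [-1.8 -0.5  2.5] gap 93.7 grip 1.5 q [-0.06 -0.21  2.08 -0.41  0.92 -0.66]
shift [-0.0204  0.0043  0.0007] turn [ 0.005  0.004 -0.002]
(np.float64(399.1333333333333), np.float64(253.4), 15)
```

View pics/s2.png

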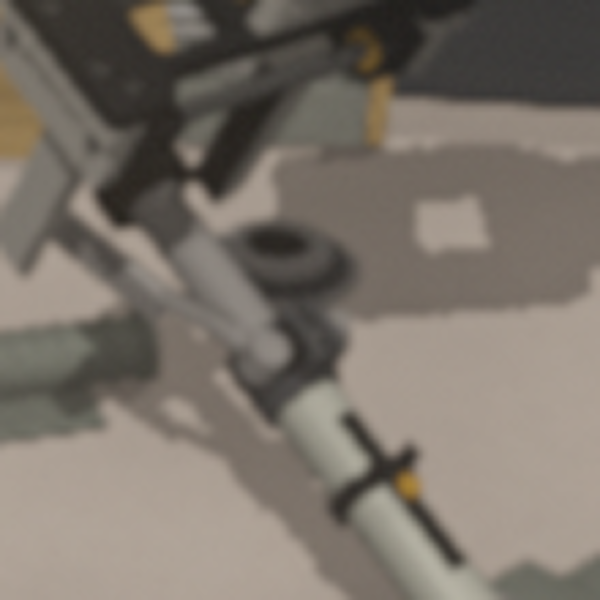

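The crop shows the screw at (407,485), about 9 mm short of the clip gap at about (391,468). The fingers are carrying the foot. I'll draw it out a further ~9.5 mm.

Request:
arm_command(
  rows=[
    [[-0.01, 0.002, 0.0], [0, 0, 0], 1],
    [[-0.018, 0.002, 0.0], [0, 0, 0], 1],
    [[-0.019, 0.002, 0.0], [0, 0, 0], 1],
    [[-0.019, 0.002, 0.0], [0, 0, 0], 1],
  ],
)

```text
clock: 3.75
eef_pos: [0.5529, -0.0198, 0.1917]
eef_rot: [1.012, 2.465, -0.254]
contact_force: [-2.0, 1.8, 0.3]
finger_gap: 0.094
grasp_force: 0.9
```

Run:
```python
from h import *;from workcell import env
to(env,.080,.034,-.017)
f=env.snapshot('side')["frame"];print(blob(brass(f),(396,250),10))
cv2.imwrite("pics/s3.png",cv2.resize(f[185:265,345:425,::-1],(600,600),interpolation=cv2.INTER_CUBIC))
```

```text
t 3.75 now a,c,b mm [ 78.5  33.2 -17. ] F leg axes [-2.3 -0.1  1.6] gap 94.0 grip 0.9 q [-0.07 -0.2   2.06 -0.4   0.92 -0.67]
shift [-0.003   0.0016 -0.0001] turn [ 0.007  0.003 -0.002]
(np.float64(397.1666666666667), np.float64(250.16666666666666), 18)
```

View pics/s3.png

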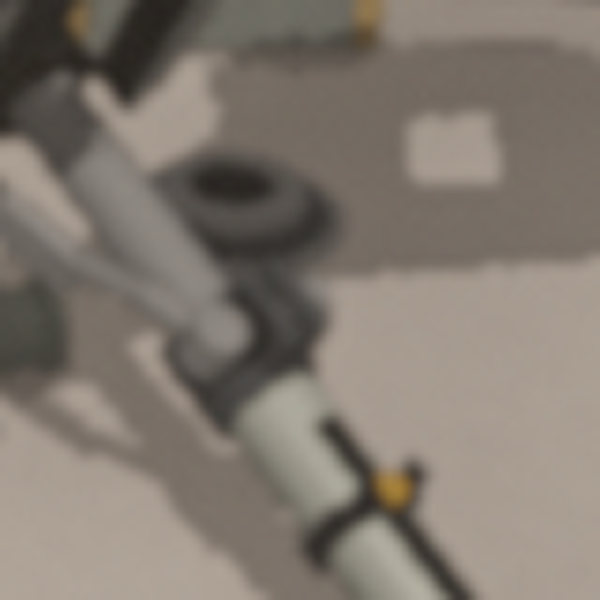

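The crop shows the screw at (393,490), between the clip ends (417,470) and (365,503), so it is level. I'll hold briefly, then start closing while shifting the hand so the right finger stays hooked behind the shoulder.

Request:
arm_command(
  rows=[
    [[-0.001, 0.0, 0.0], [0, 0, 0], 1],
    [[-0.001, 0.0, 0.0], [0, 0, 0], 1],
    [[-0.001, -0.003, 0.0], [0, 0, 0], 0.8],
    [[-0.001, -0.007, 0.0], [0, 0, 0], 0.8],
    [[-0.001, -0.009, 0.0], [0, 0, 0], 0.8],
  ],
)

```text
clock: 4.42
eef_pos: [0.55, -0.0236, 0.1924]
eef_rot: [1.011, 2.465, -0.255]
contact_force: [0.8, 1.1, -0.5]
finger_gap: 0.0846
grasp_force: 0.7
```

Run:
```python
from h import *;from workcell import env
to(env,.080,.034,-.017)
f=env.snapshot('side')["frame"];print(blob(brass(f),(396,250),10))
```

```text
t 4.42 now a,c,b mm [ 79.3  28.5 -16.7] F leg axes [-0.4  1.3 -0.3] gap 84.6 grip 0.7 q [-0.08 -0.21  2.07 -0.4   0.92 -0.69]
shift [-0.0013  0.0109  0.0006] turn [ 0.007  0.004 -0.002]
(np.float64(396.88235294117646), np.float64(249.41176470588235), 17)
```

Request:
arm_command(
  rows=[
    [[0, -0.008, 0.0], [0, 0, 0], 0.64],
    [[0, -0.016, 0.0], [0, 0, 0], 0.46],
    [[0, -0.024, 0.0], [0, 0, 0], 0.28],
    [[0, -0.024, 0.0], [0, 0, 0], 0.28],
  ],
)

```text
clock: 4.97
eef_pos: [0.5412, -0.0329, 0.1924]
eef_rot: [1.012, 2.465, -0.257]
contact_force: [-1.7, -0.6, -0.0]
finger_gap: 0.0602
grasp_force: 3.1
```

Run:
```python
from h import *;from workcell import env
to(env,.080,.034,-.017)
f=env.snapshot('side')["frame"];print(blob(brass(f),(396,250),10))
```

```text
t 4.97 now a,c,b mm [ 79.6  15.7 -16.8] F leg axes [-0.7 -1.6  0.3] gap 60.2 grip 3.1 q [-0.1  -0.24  2.09 -0.39  0.92 -0.71]
shift [-0.0008  0.0366  0.0005] turn [ 0.003  0.005 -0.002]
(np.float64(397.11764705882354), np.float64(250.2941176470588), 17)
```

Request:
arm_command(
  rows=[
    [[0, 0.001, 0.0], [0, 0, 0], 0.19],
    [[0, -0.003, 0.0], [0, 0, 0], 0.1],
    [[0, -0.007, 0.0], [0, 0, 0], 0.02],
    [[0, -0.011, 0.0], [0, 0, 0], -0.06],
    [[0, -0.011, 0.0], [0, 0, 0], -0.06],
  ],
)

```text
clock: 5.65
eef_pos: [0.5377, -0.0362, 0.1924]
eef_rot: [1.012, 2.465, -0.256]
contact_force: [2.0, 2.8, -0.2]
finger_gap: 0.0442
grasp_force: 2.0
```

Run:
```python
from h import *;from workcell import env
to(env,.080,.034,-.017)
f=env.snapshot('side')["frame"];print(blob(brass(f),(396,250),10))
cv2.imwrite("pics/s4.png",cv2.resize(f[185:265,345:425,::-1],(600,600),interpolation=cv2.INTER_CUBIC))
```

```text
t 5.65 now a,c,b mm [ 79.5  10.9 -16.7] F leg axes [-0.6  3.4  0.1] gap 44.2 grip 2.0 q [-0.11 -0.25  2.1  -0.38  0.92 -0.72]
shift [-0.0011  0.0462  0.0007] turn [ 0.006  0.005 -0.002]
(np.float64(396.88235294117646), np.float64(249.41176470588235), 17)
```

View pics/s4.png

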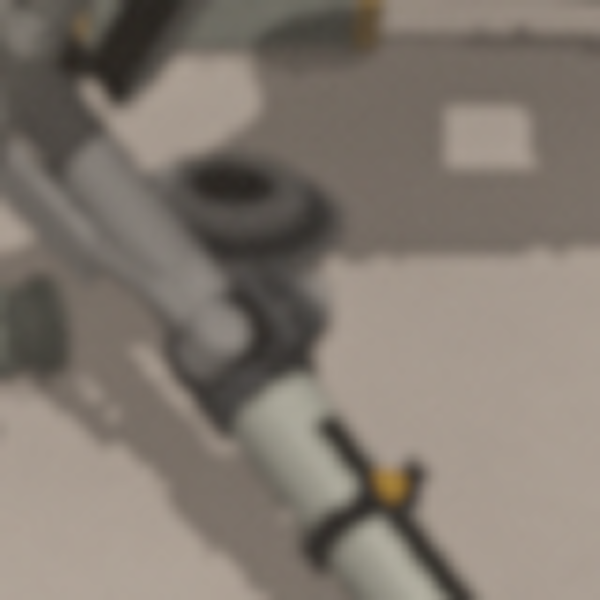

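The screw (392,487) is still level with the clip (gap centre at about 391,487) and the lever is coming in. Now squeezing it fully home.

Request:
arm_command(
  rows=[
    [[0, -0.006, 0.0], [0, 0, 0], -0.19],
    [[0, -0.011, 0.0], [0, 0, 0], -0.3],
    [[0, -0.014, 0.0], [0, 0, 0], -0.4],
    [[0, -0.014, 0.0], [0, 0, 0], -1],
    [[0, -0.014, 0.0], [0, 0, 0], -1],
  ],
)

```text
clock: 6.32
eef_pos: [0.5334, -0.0389, 0.1919]
eef_rot: [1.013, 2.465, -0.248]
contact_force: [4.2, 11.4, -0.2]
finger_gap: 0.0206
grasp_force: 30.8
```

Request:
arm_command(
  rows=[
    [[0, 0, 0.0], [0, 0, 0], -1],
    [[0, 0, 0.0], [0, 0, 0], -1],
  ],
)

```text
clock: 6.58
eef_pos: [0.5334, -0.0389, 0.1919]
eef_rot: [1.012, 2.465, -0.248]
contact_force: [3.9, 11.8, 0.6]
finger_gap: 0.021
grasp_force: 30.8
```

Run:
```python
from h import *;from workcell import env
to(env,.080,.034,-.017)
f=env.snapshot('side')["frame"];print(blob(brass(f),(396,250),10))
cv2.imwrite("pics/s5.png",cv2.resize(f[185:265,345:425,::-1],(600,600),interpolation=cv2.INTER_CUBIC))
```

```text
t 6.58 now a,c,b mm [ 78.2   5.9 -16.6] F leg axes [-4.5 11.1  3.1] gap 21.0 grip 30.8 q [-0.12 -0.27  2.12 -0.37  0.91 -0.74]
shift [-0.0035  0.0562  0.0013] turn [ 0.015  0.001 -0.004]
(np.float64(397.125), np.float64(250.0), 16)
```

View pics/s5.png

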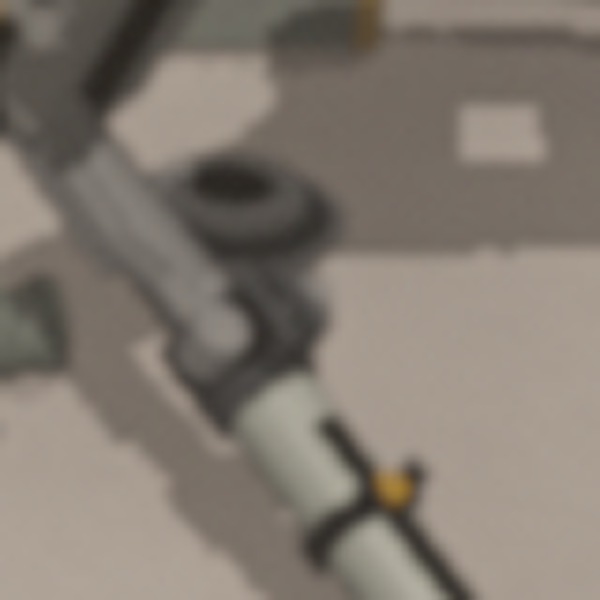

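The screw is still level (393,489) and the lever looks parallel to the leg. But the 21 mm gap is less than the 29.5 mm expected over tube plus paddle, so the left finger may have passed beyond the paddle tip. Checking with projected points.

Run:
```python
from h import *;from workcell import env
x=np.load('fit.npy');u,v,w=axes(x[2]);m=np.array([x[0],x[1],.169]);P=lambda a,c,b:m+(u*a+v*c+w*b)*1e-3
print('mm/px at screw',10/np.linalg.norm(proj(P(-70,0,15),'side')-proj(P(-80,0,15),'side')))
f=env.snapshot('side')["frame"];x0,y0,sc=338,165,400/70
c=cv2.resize(f[y0:y0+70,x0:x0+70,::-1],(400,400),interpolation=cv2.INTER_CUBIC);o=c.copy()
def line(pts,col):
    q=np.array([(proj(P(*p),'side')-(x0,y0)+.5)*sc for p in pts]).astype(int);cv2.polylines(o,[q],False,col,1,cv2.LINE_AA)
pad=lambda t:[(-13+X*np.cos(t)-Y*np.sin(t),24+X*np.sin(t)+Y*np.cos(t),Z) for X,Y,Z in((40,-5.5,11),(96,-5.5,11),(96,-5.5,-7),(40,-5.5,-7),(40,-5.5,11))]
line(pad(0),(0,255,0));line(pad(.12),(0,255,255))
s=env.read_state();d=s['eef_pos']-m;a,cc,b=[1e3*(k@d) for k in(u,v,w)];h=s['finger_gap']*500
line([(a-8,cc+h+12,b),(a+8,cc+h+12,b),(a+8,cc+h+12,b+60),(a-8,cc+h+12,b+60),(a-8,cc+h+12,b)],(0,0,255))
line([(0,0,11),(60,0,11)],(255,0,0))
cv2.imwrite("pics/s6.png",np.hstack([c,o]))
```

```text
mm/px at screw 2.0464928810547915
```

View pics/s6.png

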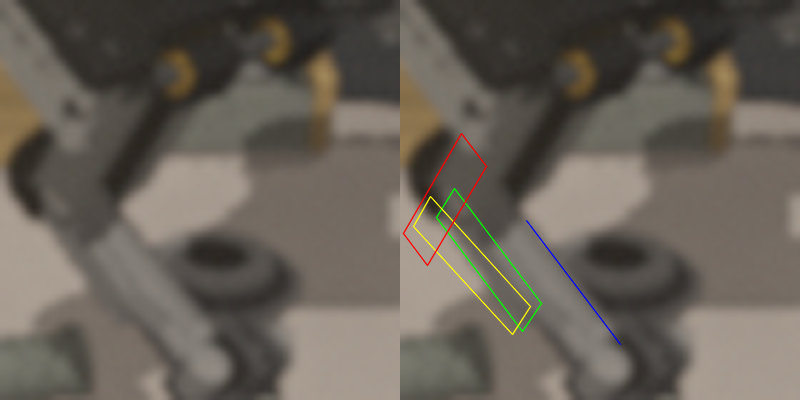

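Run:
```python
from h import *
x=np.load('fit.npy');u,v,w=axes(x[2]);m=np.array([x[0],x[1],.169]);P=lambda a,c,b:m+(u*a+v*c+w*b)*1e-3
for c in(78.8,91):
  for a in(61.8,77.8):
    p=proj(P(a,c,-16.7),'side');print('s2 crop',a,c,((p-(325,165)+.5)*600/110).round())
im=cv2.imread('pics/s2.png');
for y in range(180,300,10): print(y,im[y,0:120:8].mean(1).astype(int).tolist())
```

```text
s2 crop 61.8 78.8 [ 10. 309.]
s2 crop 77.8 78.8 [-13. 277.]
s2 crop 61.8 91 [-15. 319.]
s2 crop 77.8 91 [-38. 287.]
180 [158, 156, 143, 122, 116, 117, 117, 116, 105, 83, 99, 120, 113, 87, 64]
190 [156, 147, 127, 117, 116, 117, 117, 112, 93, 96, 132, 134, 85, 51, 42]
200 [146, 131, 118, 116, 117, 117, 114, 100, 90, 123, 155, 148, 95, 43, 40]
210 [128, 118, 117, 117, 118, 116, 106, 88, 89, 120, 151, 157, 131, 80, 41]
220 [120, 116, 117, 116, 118, 114, 96, 85, 79, 84, 110, 139, 151, 129, 71]
230 [116, 115, 118, 117, 116, 103, 85, 78, 73, 71, 76, 92, 126, 141, 129]
240 [118, 117, 117, 116, 104, 94, 104, 96, 74, 70, 77, 79, 83, 102, 133]
250 [134, 120, 117, 109, 93, 110, 146, 145, 113, 85, 88, 94, 79, 73, 91]
260 [149, 135, 116, 97, 97, 134, 158, 160, 152, 134, 114, 102, 89, 75, 72]
270 [158, 152, 130, 104, 125, 152, 159, 159, 158, 157, 147, 126, 105, 88, 78]
280 [158, 158, 152, 144, 151, 158, 158, 157, 157, 157, 157, 154, 136, 114, 99]
290 [157, 158, 157, 157, 156, 157, 157, 157, 158, 156, 157, 158, 157, 151, 129]
```

Run:
```python
from h import *;from workcell import env
x=np.load('fit.npy');u,v,w=axes(x[2]);m=np.array([x[0],x[1],.169]);P=lambda a,c,b:m+(u*a+v*c+w*b)*1e-3
f1=env.snapshot('side')["frame"];f0=cv2.imread('pics/side0.png')[:,:,::-1]
t=np.arange(-13,14)
for a in(20,30,40,50,60,68):
    q=proj(P(a,0,0),'side');d=proj(P(a+5,0,0),'side')-q;d/=np.linalg.norm(d);n=np.array([d[1],-d[0]])  # n to lower-left
    print('a',a,q.round(1),'v10->',round(float((proj(P(a,10,0),'side')-q)@n),2),'w10->',round(float((proj(P(a,0,10),'side')-q)@n),2))
    for f in(f0,f1):
        g=f.mean(2).astype(np.float32);mp=(q+t[:,None]*n).astype(np.float32);print(cv2.remap(g,mp[:,0].copy(),mp[:,1].copy(),1).ravel().astype(int).tolist())
```

```text
a 20 [368.5 220.5] v10-> 3.6 w10-> -3.16
[107, 111, 111, 108, 104, 93, 81, 67, 74, 95, 115, 126, 129, 128, 125, 119, 115, 119, 119, 114, 112, 125, 139, 138, 127, 116, 111]
[78, 80, 79, 77, 74, 66, 58, 53, 63, 84, 105, 118, 122, 121, 119, 118, 111, 98, 86, 88, 102, 109, 111, 111, 111, 111, 111]
a 30 [365.8 216.9] v10-> 3.59 w10-> -3.15
[45, 45, 51, 65, 85, 102, 108, 105, 100, 103, 116, 125, 129, 129, 126, 120, 113, 106, 105, 111, 114, 110, 110, 120, 138, 147, 148]
[40, 40, 44, 52, 64, 75, 78, 76, 76, 88, 105, 117, 123, 123, 118, 112, 109, 105, 96, 92, 96, 103, 107, 110, 110, 110, 110]
a 40 [363.  213.3] v10-> 3.58 w10-> -3.14
[111, 99, 87, 82, 85, 96, 107, 111, 110, 111, 118, 125, 128, 128, 126, 120, 113, 105, 101, 114, 124, 125, 120, 113, 104, 96, 93]
[90, 77, 69, 68, 75, 80, 83, 86, 89, 95, 106, 116, 123, 126, 124, 118, 115, 113, 107, 99, 95, 97, 102, 108, 111, 111, 106]
a 50 [360.3 209.8] v10-> 3.57 w10-> -3.13
[148, 148, 148, 147, 146, 145, 143, 141, 130, 122, 121, 126, 129, 128, 125, 120, 113, 104, 103, 120, 142, 146, 141, 137, 128, 112, 99]
[154, 154, 153, 152, 151, 151, 148, 146, 136, 121, 112, 117, 123, 125, 123, 119, 119, 116, 107, 100, 98, 101, 111, 121, 122, 116, 113]
a 60 [357.7 206.2] v10-> 3.56 w10-> -3.12
[149, 149, 149, 147, 136, 108, 70, 51, 51, 73, 96, 112, 118, 121, 120, 113, 106, 96, 83, 64, 49, 45, 65, 94, 123, 125, 112]
[155, 155, 154, 154, 155, 155, 156, 154, 146, 127, 114, 115, 119, 121, 118, 115, 117, 112, 105, 99, 100, 114, 136, 153, 158, 158, 158]
a 68 [355.5 203.4] v10-> 3.55 w10-> -3.11
[151, 150, 150, 148, 136, 103, 62, 47, 45, 46, 46, 46, 46, 47, 46, 46, 46, 45, 45, 45, 44, 45, 61, 92, 119, 131, 124]
[151, 147, 140, 135, 134, 133, 133, 130, 121, 104, 81, 73, 73, 74, 73, 72, 73, 75, 81, 91, 100, 117, 139, 154, 158, 159, 159]
```

The profile shows the lever's outer edge parallel to the leg and at its home distance (about 8.4 px, 9.4 px predicted). The small gap is explained by the fingertips sitting high on the tube. Before handing in, I'll hold for a second to check that nothing creeps.

Request:
arm_command(
  rows=[
    [[0, 0, 0], [0, 0, 0], -1],
    [[0, 0, 0], [0, 0, 0], -1],
    [[0, 0, 0], [0, 0, 0], -1],
    [[0, 0, 0], [0, 0, 0], -1],
    [[0, 0, 0], [0, 0, 0], -1],
  ],
)

```text
clock: 7.35
eef_pos: [0.5334, -0.0389, 0.1919]
eef_rot: [1.012, 2.465, -0.248]
contact_force: [4.4, 12.5, -0.1]
finger_gap: 0.0205
grasp_force: 30.8
```

Request:
arm_command(
  rows=[
    [[0, 0, 0], [0, 0, 0], -1],
    [[0, 0, 0], [0, 0, 0], -1],
    [[0, 0, 0], [0, 0, 0], -1],
    [[0, 0, 0], [0, 0, 0], -1],
    [[0, 0, 0], [0, 0, 0], -1],
  ],
)

```text
clock: 7.98
eef_pos: [0.5334, -0.0389, 0.192]
eef_rot: [1.012, 2.465, -0.248]
contact_force: [3.9, 11.9, -1.0]
finger_gap: 0.0207
grasp_force: 30.8
```

Run:
```python
from h import *;from workcell import env
to(env,.080,.00375,-.017)
for _ in range(3):
    f=env.snapshot('side')["frame"];print(blob(brass(f),(396,250),10))
```

```text
t 7.97 now a,c,b mm [ 78.2   5.9 -16.6] F leg axes [-5.3 11.2  1.8] gap 20.7 grip 30.8 q [-0.12 -0.27  2.12 -0.37  0.91 -0.74]
shift [-0.0035 -0.0043  0.0008] turn [ 0.015  0.001 -0.004]
(np.float64(397.125), np.float64(250.0), 16)
(np.float64(397.06666666666666), np.float64(249.86666666666667), 15)
(np.float64(397.0), np.float64(249.75), 16)
```

```bash
python3 -c "
from workcell import env
print(env.close_job())"
```

```text
the job is handed in; nothing more can be done
None
```

I drew the leg to its mark, squeezed the lever home and handed the job in with the hand still gripping at about 30 N. The last pictures show the screw within about 1 mm of the clip and the lever alongside the leg; the fingertips sat higher on the tube than planned, and no verdict came back.

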